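# Make up a power-stage kit and a front-panel kit in foam-lined trays

## Task

Two repair jobs go out today and need their kits made up from the parts lying between the two trays. The red tray is for the power-stage repair: put the black heat sink in its square pocket, the green terminal block in its long pocket and the small grey solder spool in its round pocket. The yellow tray is for the front panel: the red hex key set goes in the long pocket and the black control knob in the round pocket; set every part upright and flat on its pocket floor, and leave the black eye loupe standing where it is, it belongs to the bench.

Things in the scene. Friction and masses are not known exactly. Their poses are not given: they have to be found in the camera images.
- red_tray: Red kit tray, fixed, 272 (y) x 82 (x) mm, rim 9 mm above the bench; red pocket floors, black foam. Origin: centre of underside. In a row along y at x = 0, floors 3 mm above the bench, 6 mm deep: long pocket 114 (y) x 40 (x) mm, centre y = -69 mm; square pocket 62 x 62 mm, centre y = +26 mm; round pocket, diameter 62 mm, centre y = +95 mm. Lip with blank white card at its -y end. Left or right of the parts.
- yellow_tray: Yellow kit tray, fixed, 272 (y) x 82 (x) mm, rim 9 mm above the bench; yellow pocket floors, black foam. Origin: centre of underside. In a row along y at x = 0, floors 3 mm above the bench, 6 mm deep: long pocket 114 (y) x 40 (x) mm, centre y = -69 mm; square pocket 62 x 62 mm, centre y = +26 mm; round pocket, diameter 62 mm, centre y = +95 mm. Lip with blank white card at its -y end. Left or right of the parts.
- heat_sink: Black finned heat sink, 45 x 45 mm, 19 mm tall, fins up, loose, about 60 g. Origin on its centre line, 4 mm below its underside (so at z = -4 mm when it stands on the bench); z up; the sides are square to its x and y. Grasp across any two opposite sides.
- connector_block: Green terminal block, 52 mm long (its y) by 16 mm wide (its x, from -7 to +9 mm), 18 mm tall, with a row of round screw heads on top, loose, about 30 g. Origin: on its underside, mid-length; z up. Grasp across its width.
- thin_spool: Small light-grey solder spool standing on its flange, 44 mm diameter, 34 mm tall, loose, about 280 g. Origin: centre of the underside; z up.
- hex_keys: Red folding hex key set lying flat, 98 mm long (its y) by 24 mm wide (its x), body 13 mm tall with keys showing up to 16 mm, loose, about 110 g. Origin: centre of the underside; z up. Grasp across its width.
- control_knob: Black round control knob with a ribbed rim and a white pointer line on top, 28 mm diameter, 17 mm tall, loose, about 20 g. Origin: centre of the underside; z up.
- loupe: Black eye loupe standing among the parts, taller and wider than the knob and tapering upward: 41 mm diameter at the foot, 36 mm tall, loose, 30 g. Origin: centre of the underside. Not part of either kit: stays where it is. (Above the back of the bench hangs a fixed shelf, its front edge at x = 0.62 m, its lower edge 0.51 m above the bench top: keep the wrist clear of it.)
There are look-alikes about, which are no part of the job. There is more than one size of the heat_sink; the job needs the middle-sized.

How it is judged:
At the end, for the whole second after the job is handed in: Every part stands upright (0.12 rad) and at rest on the floor of its pocket (less than 3 mm above it): red tray: heat sink square, terminal block long, grey spool round; yellow tray: hex keys long, knob round; heat sink and hex keys within 12 mm of centre. Loupe upright, moved less than 30 mm (x of heat_sink in the frame of red_tray between -0.012 and 0.012 m and y of heat_sink in the frame of red_tray between 0.014 and 0.038 m and z of heat_sink in the frame of red_tray between -0.008 and 0.002 m and angle between each of heat_sink, connector_block, thin_spool, hex_keys, control_knob's own z axis and vertical below 0.12 rad and linear speed of each of heat_sink, connector_block, thin_spool, hex_keys, control_knob below 0.01 m/s and x of connector_block in the frame of red_tray between -0.016 and 0.016 m and y of connector_block in the frame of red_tray between -0.105 and -0.033 m and z of connector_block in the frame of red_tray between -0.004 and 0.006 m and x of thin_spool in the frame of red_tray between -0.013 and 0.013 m and y of thin_spool in the frame of red_tray between 0.082 and 0.108 m and z of thin_spool in the frame of red_tray between -0.004 and 0.006 m and x of hex_keys in the frame of yellow_tray between -0.012 and 0.012 m and y of hex_keys in the frame of yellow_tray between -0.081 and -0.057 m and z of hex_keys in the frame of yellow_tray between -0.004 and 0.006 m and x of control_knob in the frame of yellow_tray between -0.021 and 0.021 m and y of control_knob in the frame of yellow_tray between 0.074 and 0.116 m and z of control_knob in the frame of yellow_tray between -0.004 and 0.006 m and distance of loupe from where it was at the start of the episode below 0.03 m and angle between loupe's own z axis and vertical below 0.3 rad); the robot touches nothing.
It fails at once if the loupe is pushed more than 30 mm from its place or knocked over (distance of loupe from where it was at the start of the episode above 0.03 m or angle between loupe's own z axis and vertical above 0.5 rad).
It also fails if it takes over 115 s, if anything falls off the work surface, if the arm or the gripper's body presses on something with over 40 N, if the wrist force passes 120 N, or if a joint passes its speed limit or range.

## Robot

A 6-joint arm with a two-finger parallel gripper is mounted at the origin on a cart in front of the work surface, level with it; the furniture and walls round the work are solid. World frame = base frame: x ahead of the robot, y to its left, z up, the work surface at z = 0. Lengths are in m, angles in rad, forces in N, time in s.
With the tool pointing down it reaches from about 0.375 to 0.975 m from the base axis. Payload 3.8 kg.
Tool frame: the origin (TCP) lies midway between the tips of the shut fingers; the grasp point (between the pads) lies 19 mm behind it; z points along the fingers, y is the line along which they close (so a half turn about z gives the same grasp; the last joint's range is limited). The gripper opens to 88 mm and grips with 3 to 60 N. Pads are 18 mm wide; open, the fingers measure 123 mm over their backs; the gripper's body (75 mm by 187 mm) begins 45 mm behind the grasp point.
Start: joints at [-1.35, 0.264, 1.604, -0, 1.274, -0.037], TCP at [0.172, -0.653, 0.201] pointing down, gripper open.
Joint ranges: [-2.63, 2.63], [-0.94, 2.18], [0.31, 2.57], [-1.31, 4.45], [0, 2.66], [-2.55, 2.55]. Speed limits (rad/s): [2.57, 2.57, 3.14, 3.14, 3.14, 3.14].

## Interface

Orientations are given as a rotation vector (axis times angle).
In Python, from plant import status, grab_frame, manip, nets gives the robot as it stands. The module is installed in compiled form; this text tells all that it offers.
- The arm moves only by the shell command python3 -m pendant 'ROWS' [OPENING]. ROWS is JSON, a list of rows, each an object of numbers: "dx", "dy", "dz": the shift along the tool's x, y, z in cm; "twist": the turn about the tool's z in degrees. In form: [{"dx": .., "dy": .., "dz": .., "twist": ..}, ...]. A call has 1 to 20 rows; each row shifts and turns the commanded pose from where the row before left it, along the tool's axes as they then stand; what a row does not reach is not made up. A row lasts 1/12 s, in which the tool goes at most 41.7 mm and 7.16 degrees, less where a joint would pass 70% of its speed; a pose out of reach is approached as far as the arm can. A call with a gripper value outside its range is refused whole. OPENING is the opening in per cent of the stroke, from 0 (shut) to 100 (fully open), set as the call begins (- or left out, the last holds). The fingers move at their own pace and stop on an object; the grip force is fixed at half the most. Time passes only in rows, so rows that do not move let the fingers close. It gives the time, the measured TCP pose, the force, the opening and the grip force at its end, in the units of the state.
- status.observe(): the state, without advancing time (a new reading comes with each control period).
- grab_frame(name): name is "scene" or "top" or "wrist"; returns a dict with "img" (480x640x3 uint8, red, green, blue), "z_map" (480x640 float32, m along the optical axis (not along the pixel's ray), 0 where there is no reading), "fovy" (degrees; the focal length in pixels is half the picture's height over the tangent of half this angle, whatever the lens; pixels are square), "cx", "cy" (the principal point, pixels), "R" (3x3) and "t" (3): a world point X has camera coordinates R X + t. Camera axes: x right, y down, z forward; pixel columns grow to the right and rows downward; lengths in m; the calibration is good to about 2 mm. A picture is of the moment at which its call begins.
- manip.job_done(): hands the job in; it is judged then, once.
Trained networks look in a picture, given as the dict that the camera call returned (one of the last four; its "shot" number tells which), for a name from the list of things; names that differ only in an ending like _2 or _b are one class to them, and where a whole thing is asked for, a point or a joint stands for the part that bears it (a point fixed in the world has none). Each returns a list of dicts, best first, with "p" (0 to 1); they miss things now and then, are a little off and sometimes report something else, mostly with a low value. They report only what shows in the picture. A call takes as long as a camera call. They do not tell look-alikes from the thing itself.
- nets.recognise(picture, target): "location" ([x, y, z] in m, in world coordinates, good to about 4 mm: the middle of the surface that is visible of it).
- nets.silhouettes(picture, target): "pixels" (480x640 bool, what is visible of it).
The state is a dict: "time": time; "qpos": joint angles; "qvel": joint speeds; "joint_torque": joint torques, N m; "tool_pos": TCP position; "tool_rot": TCP orientation; "wrist_force": force on the tool from outside, world axes, zero at the start; "ft_torque": the same for the moment, N m; "grip_width": finger opening in m; "grip_force": force on a finger pad.
Only numpy, scipy, OpenCV 4.12 (cv2) and the standard library are available. Lean on these libraries where they do the work, as an engineer would, in place of code of your own. Each camera call takes 0.05 s, during which the arm holds its last target. There are 200 camera calls.

## Working session

There is one attempt and no reset: what is moved stays moved. The work goes in short steps, Python scripts to look and compute and a shell command to move; the robot and the scene stay as the last step left them, time stands still between calls to the robot, and variables do not carry over. Pictures are saved under pics/ and viewed, at most 15 in all, crops included, and the job is handed in when it is done.

```bash
mkdir -p pics; cat > h.py <<'E'
import numpy as np, cv2
from plant import status, grab_frame, manip, nets
def pts(f):
    z=f["z_map"]; F=240/np.tan(np.radians(f["fovy"])/2)
    v,u=np.mgrid[0:480,0:640]
    c=np.stack([(u-f["cx"])/F*z,(v-f["cy"])/F*z,z],-1)
    return (c-f["t"])@f["R"]
def save(f,n,crop=None,s=1):
    im=f["img"][:,:,::-1]
    if crop: im=im[crop[1]:crop[3],crop[0]:crop[2]]
    cv2.imwrite("pics/"+n,cv2.resize(im,None,fx=s,fy=s,interpolation=cv2.INTER_CUBIC))
E
python3 - <<'E'
from h import *
s=status.observe();print(s["time"],s["tool_pos"],s["tool_rot"],s["grip_width"])
f=grab_frame("top");save(f,"top.png")
np.set_printoptions(precision=3,suppress=True)
P=pts(f)
print(f["R"],f["t"],f["fovy"])
for n in "red_tray yellow_tray heat_sink connector_block thin_spool hex_keys control_knob loupe".split():
    for d in nets.silhouettes(f,n)[:5]:
        m=d["pixels"]&(f["z_map"]>0)
        q=P[m]; v,u=np.nonzero(m)
        (c,w,a)=cv2.minAreaRect(q[:,:2].astype(np.float32)*1000)
        print(n,round(d["p"],2),"px",u.mean().round(),v.mean().round(),"rect mm",np.round(c),np.round(w),round(a),"ztop",np.percentile(q[:,2],95).round(3),"rgb",f["img"][m].mean(0).round())
E
```

```text
0.0 [ 0.17189959 -0.65193253  0.1995996 ] [-3.11335835e+00 -4.03518614e-01  3.52986011e-04] 0.08819455529444054
[[-0.018 -1.     0.023]
 [-0.988  0.014 -0.152]
 [ 0.151 -0.026 -0.988]] [0.053 0.498 1.094] 57.23826518877982
red_tray 0.72 px 338.0 263.0 rect mm [431.  -6.] [45. 43.] 26 ztop 0.021 rgb [52. 53. 58.]
red_tray 0.57 px 378.0 220.0 rect mm [ 542. -112.] [23. 28.] 89 ztop 0.02 rgb [68. 67. 72.]
red_tray 0.56 px 219.0 254.0 rect mm [464. 305.] [ 83. 281.] 88 ztop 0.012 rgb [154.  58.  59.]
red_tray 0.56 px 288.0 261.0 rect mm [436. 124.] [44. 38.] 44 ztop 0.037 rgb [201. 189. 170.]
yellow_tray 0.78 px 450.0 259.0 rect mm [ 439. -303.] [288.  90.] 3 ztop 0.012 rgb [166. 143.  79.]
heat_sink 0.84 px 171.0 251.0 rect mm [468. 432.] [73. 70.] 38 ztop 0.03 rgb [45. 44. 50.]
heat_sink 0.61 px 339.0 262.0 rect mm [432.  -6.] [44. 42.] 28 ztop 0.021 rgb [52. 53. 58.]
heat_sink 0.48 px 261.0 225.0 rect mm [535. 197.] [34. 36.] 80 ztop 0.016 rgb [55. 53. 60.]
connector_block 0.67 px 294.0 217.0 rect mm [554. 110.] [16. 51.] 73 ztop 0.022 rgb [105. 136. 110.]
thin_spool 0.54 px 289.0 261.0 rect mm [435. 123.] [42. 40.] 44 ztop 0.037 rgb [202. 190. 172.]
hex_keys 0.59 px 382.0 259.0 rect mm [ 439. -120.] [28. 95.] 51 ztop 0.018 rgb [177. 104.  99.]
hex_keys 0.22 px 378.0 220.0 rect mm [ 542. -114.] [26. 27.] 63 ztop 0.02 rgb [68. 67. 72.]
control_knob 0.47 px 378.0 220.0 rect mm [ 544. -116.] [28. 31.] 55 ztop 0.02 rgb [69. 69. 74.]
loupe 0.72 px 340.0 219.0 rect mm [544. -11.] [33. 34.] 2 ztop 0.038 rgb [54. 55. 62.]
```

View pics/top.png

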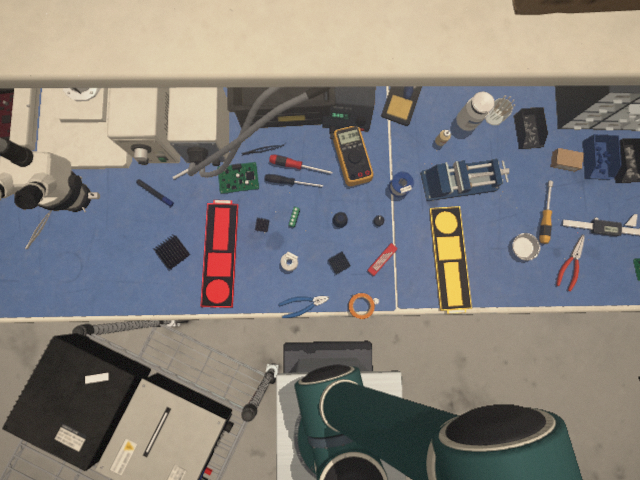

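The view from above shows the red tray at px (219,254), lip at the far end, and the yellow tray at (450,259), lip at the near end. The 45 mm heat sink is at (338,263); the ones at (171,251) and (261,225) are the wrong sizes. The spool is at (289,261), block (294,217), hex keys (382,259), knob (378,220) and loupe (340,219).

Next I work out the tray poses and write a move helper.

```bash
cat >> h.py <<'E'
from scipy.spatial.transform import Rotation as Rn
def go(x,y,z=None,yaw=None):
    """print what is needed from here: twist FIRST, then the shift in the twisted axes (cm). yaw: direction of tool y, deg, world (mod 180)"""
    s=status.observe(); p=np.array(s["tool_pos"]); R=Rn.from_rotvec(s["tool_rot"]).as_matrix()
    cur=np.degrees(np.arctan2(R[1,1],R[0,1])); tw=0
    if yaw is not None:
        d=(yaw-cur+90)%180-90
        tw=-d   # tool z down
    R2=R@Rn.from_euler('z',tw,degrees=True).as_matrix()
    d=R2.T@(np.array([x,y,p[2] if z is None else z])-p)*100
    print(f"t={s['time']:.1f} p={p.round(4)} yaw={cur:.1f} q1={s['qpos'][0]:.2f} q6={s['qpos'][5]:.2f} zax={R[:,2].round(3)} w={s['grip_width']*1000:.1f} F={s['grip_force']:.0f}  twist={tw:.1f} (or {tw-180*np.sign(tw):.1f} & neg dx,dy) d={d.round(2)}")
E
python3 - <<'E'
from h import *
f=grab_frame("top");P=pts(f);np.set_printoptions(precision=4,suppress=True)
hsv=cv2.cvtColor(f["img"],cv2.COLOR_RGB2HSV).astype(int);H,S,V=hsv[...,0],hsv[...,1],hsv[...,2]
for n,m,box in [("red",((H<8)|(H>172))&(S>130)&(V>100),(195,195,245,315)),("yel",(H>15)&(H<35)&(S>120)&(V>110),(425,200,475,318))]:
    b=np.zeros_like(m);b[box[1]:box[3],box[0]:box[2]]=1
    m=(m&b).astype(np.uint8)
    # pocket floor components (rim may be a thin one)
    m=cv2.morphologyEx(m,cv2.MORPH_OPEN,np.ones((5,5)))
    k,l,st,c=cv2.connectedComponentsWithStats(m)
    for i in range(1,k):
        if st[i,4]>60:
            q=P[l==i]; r=cv2.minAreaRect(q[:,:2].astype(np.float32)*1000)
            print(n,st[i],"mean",q.mean(0),"rect",np.round(r[0],1),np.round(r[1],1),round(r[2],1))
R=[]
for n,want in [("hex_keys",0),("heat_sink",1),("connector_block",0),("thin_spool",0),("control_knob",0),("loupe",0)]:
    for d in nets.silhouettes(f,n)[:2]:
        m=d["pixels"]&(f["z_map"]>0);q=P[m];zt=np.percentile(q[:,2],90);q=q[q[:,2]>zt-.008]
        r=cv2.minAreaRect(q[:,:2].astype(np.float32)*1000);print(n,round(d["p"],2),np.round(r[0],1),np.round(r[1],1),round(r[2],1),zt.round(3))
go(.439,-.12,.15,None)
E
```

```text
red [213 208  17  43 664] mean [0.5255 0.3015 0.0073] rect [431.3 223.9] [351.1 100.2] 39.2
red [207 252  25  25 590] mean [0.4313 0.3054 0.0076] rect [401.9 202.8] [288.8  73.5] 74.1
red [206 279  24  25 472] mean [0.3629 0.3089 0.0037] rect [362.8 308.2] [61.8 61. ] 0.4
yel [435 211  23  23 414] mean [ 0.5357 -0.2976  0.0035] rect [ 535.8 -296.9] [60.  61.2] 41.4
yel [437 236  25  25 550] mean [ 0.4658 -0.2991  0.0096] rect [ 418.9 -125.8] [ 71.3 434.3] 15.4
yel [444 262  19  45 671] mean [ 0.3713 -0.3046  0.0067] rect [ 372.6 -127.2] [401.8 115.2] 89.5
hex_keys 0.66 [ 439.6 -120.1] [23.6 98. ] 47.2 0.017
hex_keys 0.34 [545.5 -11. ] [29.1 29.1] 60.6 0.038
heat_sink 0.56 [466.2 426.8] [61.8 61.2] 37.2 0.028
heat_sink 0.55 [432.   -6.7] [43.2 42.4] 28.7 0.02
connector_block 0.49 [553.4 110. ] [14.9 48.2] 73.7 0.021
connector_block 0.36 [ 439.8 -120.8] [23.7 96.7] 47.6 0.018
thin_spool 0.46 [434.5 122.9] [40.1 42.2] 61.9 0.037
control_knob 0.59 [ 542.  -114.8] [24.3 26. ] 43.9 0.02
control_knob 0.57 [432.2  -6.6] [43.7 42.4] 29.0 0.02
loupe 0.57 [544.8 -11.3] [29.4 29.2] 45.7 0.038
t=0.8 p=[ 0.1721 -0.6527  0.201 ] yaw=-75.2 q1=-1.35 q6=-0.04 zax=[-0. -0. -1.] w=87.9 F=0  twist=0.0 (or 0.0 & neg dx,dy) d=[ 39.39 -44.71   5.09]
```

```bash
r='{"dx":2.46,"dy":-2.79,"dz":0.3}'; python3 -m pendant '[{"dx":2.46,"dy":-2.79,"dz":0.3},{"dx":2.46,"dy":-2.79,"dz":0.3},{"dx":2.46,"dy":-2.79,"dz":0.3},{"dx":2.46,"dy":-2.79,"dz":0.3},{"dx":2.46,"dy":-2.79,"dz":0.3},{"dx":2.46,"dy":-2.79,"dz":0.3},{"dx":2.46,"dy":-2.79,"dz":0.3},{"dx":2.46,"dy":-2.79,"dz":0.3},{"dx":2.46,"dy":-2.79,"dz":0.3},{"dx":2.46,"dy":-2.79,"dz":0.3},{"dx":2.46,"dy":-2.79,"dz":0.3},{"dx":2.46,"dy":-2.79,"dz":0.3},{"dx":2.46,"dy":-2.79,"dz":0.3},{"dx":2.46,"dy":-2.79,"dz":0.3},{"dx":2.46,"dy":-2.79,"dz":0.3},{"dx":2.46,"dy":-2.79,"dz":0.3}]' 60
python3 -m pendant '[{"twist":7.1},{"twist":7.1},{"twist":7.1},{"twist":7.1},{"twist":7.1},{"twist":7.1},{"twist":7.1},{"twist":7.1},{"twist":1}]'
python3 - <<'E'
from h import *
f=grab_frame("top");np.set_printoptions(precision=4,suppress=True)
F=240/np.tan(np.radians(f["fovy"])/2)
hsv=cv2.cvtColor(f["img"],cv2.COLOR_RGB2HSV).astype(int);H,S,V=hsv[...,0],hsv[...,1],hsv[...,2]
for n,m,box in [("red",((H<8)|(H>172))&(S>130)&(V>100),(195,195,245,315)),("yel",(H>15)&(H<35)&(S>120)&(V>110),(425,200,475,318))]:
    b=np.zeros_like(m);b[box[1]:box[3],box[0]:box[2]]=1
    m=cv2.morphologyEx((m&b).astype(np.uint8),cv2.MORPH_OPEN,np.ones((5,5)))
    k,l,st,c=cv2.connectedComponentsWithStats(m)
    for i in range(1,k):
        if st[i,4]>60:
            d=f["R"].T@[(c[i,0]-f["cx"])/F,(c[i,1]-f["cy"])/F,1];o=-f["R"].T@f["t"];print(n,st[i],o+d*(.003-o[2])/d[2])
go(.4396,-.1201,.008,47.2)
save(grab_frame("wrist"),"w1.png")
E
```

```text
red [213 208  17  43 662] [0.5259 0.3024 0.003 ]
red [207 252  25  25 590] [0.4317 0.3063 0.003 ]
red [206 279  24  25 470] [0.3629 0.309  0.003 ]
yel [435 211  23  23 414] [ 0.5358 -0.2977  0.003 ]
yel [437 236  25  25 550] [ 0.4665 -0.3012  0.003 ]
yel [444 262  19  45 672] [ 0.3713 -0.3058  0.003 ]
t=0.8 p=[ 0.1721 -0.6527  0.201 ] yaw=-75.2 q1=-1.35 q6=-0.04 zax=[ 0. -0. -1.] w=88.0 F=0  twist=57.6 (or -122.4 & neg dx,dy) d=[-16.56 -57.25  19.29]$[0]: bad value
$[0]: bad value
```

View pics/w1.png

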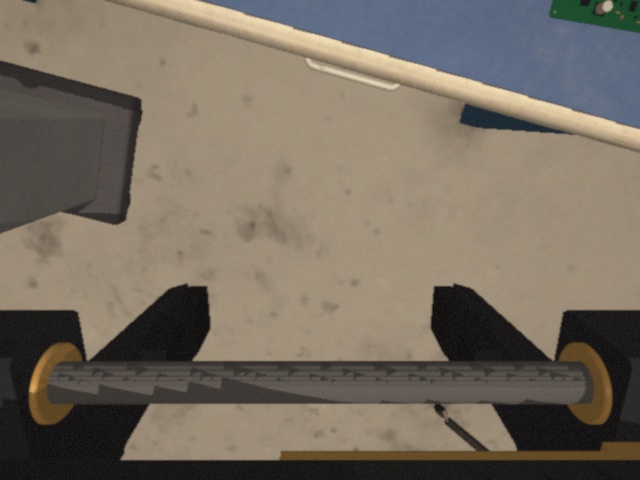

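The wrist picture shows the bench edge and the open fingers at (200,320) and (440,320). The arm hasn't moved: the pendant refused both calls, so the rows seem to need all four keys.

```bash
python3 -m pendant '[{"dx":2.46,"dy":-2.79,"dz":0.3,"twist":0},{"dx":2.46,"dy":-2.79,"dz":0.3,"twist":0},{"dx":2.46,"dy":-2.79,"dz":0.3,"twist":0},{"dx":2.46,"dy":-2.79,"dz":0.3,"twist":0},{"dx":2.46,"dy":-2.79,"dz":0.3,"twist":0},{"dx":2.46,"dy":-2.79,"dz":0.3,"twist":0},{"dx":2.46,"dy":-2.79,"dz":0.3,"twist":0},{"dx":2.46,"dy":-2.79,"dz":0.3,"twist":0},{"dx":2.46,"dy":-2.79,"dz":0.3,"twist":0},{"dx":2.46,"dy":-2.79,"dz":0.3,"twist":0},{"dx":2.46,"dy":-2.79,"dz":0.3,"twist":0},{"dx":2.46,"dy":-2.79,"dz":0.3,"twist":0},{"dx":2.46,"dy":-2.79,"dz":0.3,"twist":0},{"dx":2.46,"dy":-2.79,"dz":0.3,"twist":0},{"dx":2.46,"dy":-2.79,"dz":0.3,"twist":0},{"dx":2.46,"dy":-2.79,"dz":0.3,"twist":0}]' 60
python3 -m pendant '[{"dx":0,"dy":0,"dz":0,"twist":7.1},{"dx":0,"dy":0,"dz":0,"twist":7.1},{"dx":0,"dy":0,"dz":0,"twist":7.1},{"dx":0,"dy":0,"dz":0,"twist":7.1},{"dx":0,"dy":0,"dz":0,"twist":7.1},{"dx":0,"dy":0,"dz":0,"twist":7.1},{"dx":0,"dy":0,"dz":0,"twist":7.1},{"dx":0,"dy":0,"dz":0,"twist":7.1},{"dx":0,"dy":0,"dz":0,"twist":1}]'
python3 - <<'E'
from h import *
go(.4396,-.1201,.008,47.2)
save(grab_frame("wrist"),"w2.png")
E
```

```text
time: 2.23
tool_pos: [0.4395, -0.119, 0.1533]
tool_rot: [3.115, 0.404, 0.002]
wrist_force: [0.3, -0.4, -0.3]
grip_width: 0.0531
grip_force: 0.0
time: 2.98
tool_pos: [0.4389, -0.1207, 0.1531]
tool_rot: [-2.921, 1.157, -0.001]
wrist_force: [0.9, -0.5, -0.3]
grip_width: 0.0527
grip_force: 0.0
t=3.0 p=[ 0.4389 -0.1207  0.1531] yaw=-133.2 q1=-0.32 q6=2.00 zax=[ 0. -0. -1.] w=52.7 F=0  twist=-0.4 (or 179.6 & neg dx,dy) d=[ 0.   -0.09 14.51]
```

View pics/w2.png

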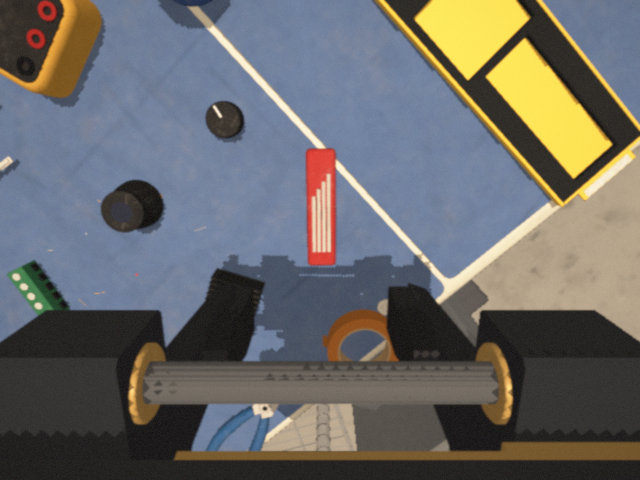

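The hex keys are centred under the gripper and lined up with it (320,205), with room around them. I'll grasp and lift.

```bash
python3 -m pendant '[{"dx":0,"dy":-0.05,"dz":3.5,"twist":0},{"dx":0,"dy":-0.04,"dz":3.5,"twist":0},{"dx":0,"dy":0,"dz":3.5,"twist":0},{"dx":0,"dy":0,"dz":2,"twist":0},{"dx":0,"dy":0,"dz":1.2,"twist":0},{"dx":0,"dy":0,"dz":0.6,"twist":0},{"dx":0,"dy":0,"dz":0.25,"twist":0},{"dx":0,"dy":0,"dz":0,"twist":0}]' 60
python3 -m pendant '[{"dx":0,"dy":0,"dz":0,"twist":0},{"dx":0,"dy":0,"dz":0,"twist":0},{"dx":0,"dy":0,"dz":0,"twist":0},{"dx":0,"dy":0,"dz":0,"twist":0},{"dx":0,"dy":0,"dz":0,"twist":0},{"dx":0,"dy":0,"dz":0,"twist":0}]' 0
python3 -m pendant '[{"dx":0,"dy":0,"dz":-1,"twist":0},{"dx":0,"dy":0,"dz":-2,"twist":0},{"dx":0,"dy":0,"dz":-3,"twist":0},{"dx":0,"dy":0,"dz":-2,"twist":0}]'
python3 - <<'E'
from h import *
go(.3713,-.3058,.0115,92.8)
E
```

```text
time: 3.7
tool_pos: [0.4397, -0.1201, 0.0075]
tool_rot: [2.923, -1.15, 0.0]
wrist_force: [-0.4, -0.3, 0.7]
grip_width: 0.0531
grip_force: 0.0
time: 4.2
tool_pos: [0.4397, -0.1201, 0.0078]
tool_rot: [-2.923, 1.152, -0.001]
wrist_force: [1.2, -0.4, -0.2]
grip_width: 0.0151
grip_force: 0.0
time: 4.53
tool_pos: [0.44, -0.1202, 0.0898]
tool_rot: [-2.923, 1.152, -0.002]
wrist_force: [1.0, 0.3, 0.8]
grip_width: 0.0003
grip_force: 0.0
t=4.5 p=[ 0.44   -0.1202  0.0898] yaw=-133.0 q1=-0.32 q6=2.00 zax=[ 0.001 -0.    -1.   ] w=0.3 F=0  twist=-45.8 (or 134.2 & neg dx,dy) d=[-7.78 18.2   7.83]
```

It missed: the fingers closed to nothing. I'll look again.

```bash
python3 - <<'E'
from h import *
f=grab_frame("wrist");save(f,"w3.png")
P=pts(f);d=nets.silhouettes(f,"hex_keys")
for e in d[:2]:
    m=e["pixels"]&(f["z_map"]>0);q=P[m];zt=np.percentile(q[:,2],90);q=q[q[:,2]>zt-.008]
    print(e["p"],cv2.minAreaRect(q[:,:2].astype(np.float32)*1000),zt)
E
```

```text
0.66 ((441.6114501953125, -122.65495300292969), (23.924470901489258, 89.0543441772461), 47.11274719238281) 0.01589136597107862
```

View pics/w3.png

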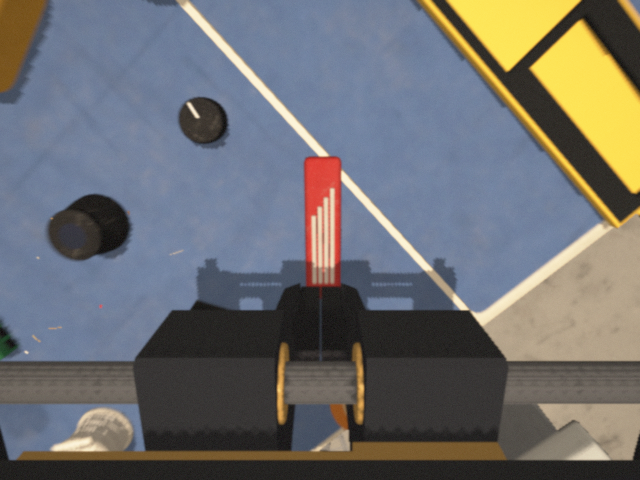

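The keys are still in place. I'll measure the fingertip shape from wrist depth, in tool coordinates.

```bash
python3 - <<'E'
from h import *
np.set_printoptions(precision=1,suppress=True)
f=grab_frame("wrist");P=pts(f);s=status.observe();p=np.array(s["tool_pos"]);R=Rn.from_rotvec(s["tool_rot"]).as_matrix()
T=(P-p)@R*1000
F=240/np.tan(np.radians(f["fovy"])/2)
c=f["R"]@p+f["t"];print("TCP px",c[0]/c[2]*F+f["cx"],c[1]/c[2]*F+f["cy"],"cam in tool",R.T@(-f["R"].T@f["t"]-p)*1000)
for r in range(280,345,6): print(r,[T[r,u].round(0).tolist() for u in (285,300,312,318,330)])
E
```

```text
TCP px 324.05747466020307 272.94385461431483 cam in tool [  73.2   -1.8 -185.7]
280 [[-41.0, -28.0, 90.0], [-42.0, -17.0, 92.0], [-35.0, -8.0, 76.0], [-35.0, -3.0, 75.0], [-35.0, 5.0, 75.0]]
286 [[-46.0, -28.0, 90.0], [12.0, -10.0, -44.0], [10.0, -5.0, -39.0], [10.0, -3.0, -39.0], [10.0, 2.0, -39.0]]
292 [[12.0, -15.0, -48.0], [9.0, -10.0, -44.0], [10.0, -5.0, -46.0], [10.0, -3.0, -44.0], [10.0, 2.0, -45.0]]
298 [[11.0, -14.0, -53.0], [10.0, -9.0, -51.0], [10.0, -5.0, -50.0], [10.0, -3.0, -50.0], [10.0, 2.0, -50.0]]
304 [[12.0, -14.0, -58.0], [10.0, -9.0, -55.0], [10.0, -5.0, -54.0], [10.0, -3.0, -56.0], [9.0, 2.0, -54.0]]
310 [[12.0, -14.0, -63.0], [10.0, -9.0, -60.0], [10.0, -5.0, -60.0], [10.0, -3.0, -60.0], [10.0, 1.0, -59.0]]
316 [[12.0, -13.0, -67.0], [10.0, -9.0, -65.0], [10.0, -5.0, -65.0], [9.0, -3.0, -62.0], [10.0, 1.0, -64.0]]
322 [[11.0, -13.0, -71.0], [10.0, -8.0, -68.0], [10.0, -5.0, -68.0], [6.0, -3.0, -62.0], [10.0, 1.0, -67.0]]
328 [[30.0, -9.0, -109.0], [10.0, -8.0, -72.0], [9.0, -4.0, -71.0], [4.0, -3.0, -61.0], [10.0, 1.0, -72.0]]
334 [[29.0, -9.0, -108.0], [10.0, -8.0, -76.0], [9.0, -4.0, -75.0], [2.0, -3.0, -61.0], [10.0, 1.0, -76.0]]
340 [[27.0, -9.0, -109.0], [10.0, -8.0, -79.0], [9.0, -4.0, -78.0], [10.0, -3.0, -79.0], [10.0, 1.0, -79.0]]
```

The wrist depth puts the real fingertips about 39 mm behind the reported TCP: the front face ends at tool z of about -39, and the body at about -108 fits that too. This also explains the miss. I'll pin down the tip, then touch the bench gently to confirm it.

```bash
python3 - <<'E'
from h import *
f=grab_frame("wrist");P=pts(f);s=status.observe();p=np.array(s["tool_pos"]);R=Rn.from_rotvec(s["tool_rot"]).as_matrix()
T=(P-p)@R*1000
m=(f["z_map"]>0)&(abs(T[...,1]+2)<12)&(T[...,0]>5)&(T[...,0]<14)&(T[...,2]<20)
z=T[...,2][m];print(np.sort(z)[-40::6].round(1)); 
E
python3 -m pendant '[{"dx":0,"dy":0,"dz":2.5,"twist":0},{"dx":0,"dy":0,"dz":2.5,"twist":0},{"dx":0,"dy":0,"dz":2,"twist":0},{"dx":0,"dy":0,"dz":1,"twist":0},{"dx":0,"dy":0,"dz":1,"twist":0},{"dx":0,"dy":0,"dz":0.5,"twist":0},{"dx":0,"dy":0,"dz":0.5,"twist":0},{"dx":0,"dy":0,"dz":0,"twist":0}]' 60
python3 -m pendant '[{"dx":0,"dy":0,"dz":0.5,"twist":0},{"dx":0,"dy":0,"dz":0.5,"twist":0},{"dx":0,"dy":0,"dz":0.4,"twist":0},{"dx":0,"dy":0,"dz":0.3,"twist":0},{"dx":0,"dy":0,"dz":0,"twist":0}]' 60
python3 - <<'E'
from h import *
go(.4396,-.1201,None,47.2); f=grab_frame("wrist");save(f,"w4.png")
E
```

```text
[-39.3 -39.2 -39.1 -38.9 -38.7 -38.5 -38. ]
time: 5.4
tool_pos: [0.4392, -0.12, -0.0131]
tool_rot: [2.923, -1.152, -0.001]
wrist_force: [-0.5, 0.3, 0.2]
grip_width: 0.0514
grip_force: 0.0
time: 5.82
tool_pos: [0.439, -0.1199, -0.0301]
tool_rot: [2.923, -1.152, -0.001]
wrist_force: [0.0, -0.2, -0.1]
grip_width: 0.0526
grip_force: 0.0
t=5.8 p=[ 0.439  -0.1199 -0.0301] yaw=-133.0 q1=-0.32 q6=2.00 zax=[-0.001  0.    -1.   ] w=52.6 F=0  twist=-0.2 (or 179.8 & neg dx,dy) d=[ 0.06 -0.03 -0.  ]
```

View pics/w4.png

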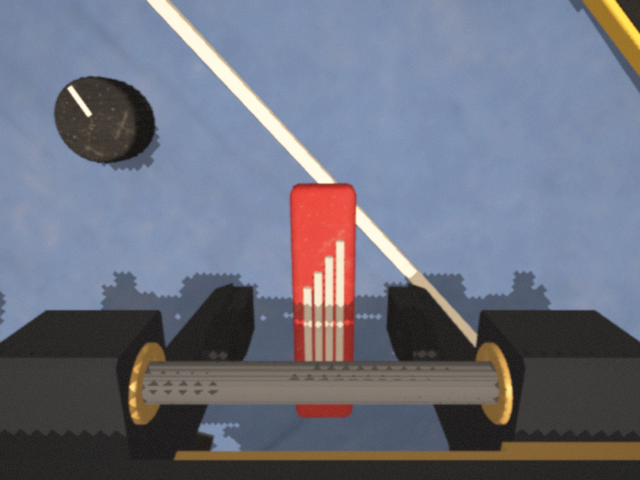

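The reported TCP is now at -30 mm with no contact force, so the offset is real: true tip = reported z + 38.5 mm. The keys sit between the fingers (325,300), so I'll grip.

```bash
python3 -m pendant '[{"dx":0.06,"dy":-0.03,"dz":0.2,"twist":0},{"dx":0,"dy":0,"dz":0,"twist":0},{"dx":0,"dy":0,"dz":0,"twist":0},{"dx":0,"dy":0,"dz":0,"twist":0},{"dx":0,"dy":0,"dz":0,"twist":0},{"dx":0,"dy":0,"dz":0,"twist":0},{"dx":0,"dy":0,"dz":0,"twist":0}]' 0
python3 -m pendant '[{"dx":0,"dy":0,"dz":-1,"twist":0},{"dx":0,"dy":0,"dz":-2,"twist":0},{"dx":0,"dy":0,"dz":-2,"twist":0},{"dx":0,"dy":0,"dz":-1,"twist":0},{"dx":0,"dy":0,"dz":0,"twist":0}]'
python3 - <<'E'
from h import *
go(.3713,-.3058,-.0285,92.8)
E
```

```text
time: 6.45
tool_pos: [0.4402, -0.1203, -0.0315]
tool_rot: [2.923, -1.152, 0.0]
wrist_force: [-0.8, -0.5, 0.7]
grip_width: 0.0237
grip_force: 30.0
time: 6.87
tool_pos: [0.4427, -0.121, 0.0313]
tool_rot: [-2.922, 1.152, -0.009]
wrist_force: [-0.1, 0.2, -0.8]
grip_width: 0.0234
grip_force: 30.0
t=6.9 p=[ 0.4427 -0.121   0.0313] yaw=-133.0 q1=-0.32 q6=2.00 zax=[ 0.006 -0.002 -1.   ] w=23.4 F=30  twist=-45.8 (or 134.2 & neg dx,dy) d=[-8.07 18.1   5.98]
```

```bash
python3 -m pendant '[{"dx":0,"dy":0,"dz":0,"twist":-6.54},{"dx":0,"dy":0,"dz":0,"twist":-6.54},{"dx":0,"dy":0,"dz":0,"twist":-6.54},{"dx":0,"dy":0,"dz":0,"twist":-6.54},{"dx":0,"dy":0,"dz":0,"twist":-6.54},{"dx":0,"dy":0,"dz":0,"twist":-6.54},{"dx":0,"dy":0,"dz":0,"twist":-6.54},{"dx":-1.35,"dy":3,"dz":0,"twist":0},{"dx":-1.35,"dy":3,"dz":0,"twist":0},{"dx":-1.35,"dy":3,"dz":0,"twist":0},{"dx":-1.35,"dy":3,"dz":0,"twist":0},{"dx":-1.35,"dy":3,"dz":0,"twist":0},{"dx":-1.35,"dy":3,"dz":0,"twist":0},{"dx":0,"dy":0,"dz":0,"twist":0}]'
python3 - <<'E'
from h import *
go(.3713,-.3058,-.0285,92.8); f=grab_frame("wrist");save(f,"w5.png")
E
```

```text
time: 8.03
tool_pos: [0.3663, -0.3083, 0.0282]
tool_rot: [3.138, 0.069, -0.0]
wrist_force: [0.8, -1.0, -0.4]
grip_width: 0.0235
grip_force: 30.0
t=8.0 p=[ 0.3663 -0.3083  0.0282] yaw=-87.5 q1=-0.75 q6=0.78 zax=[-0.    -0.002 -1.   ] w=23.5 F=30  twist=-0.3 (or 179.7 & neg dx,dy) d=[ 0.51 -0.24  5.67]
```

View pics/w5.png

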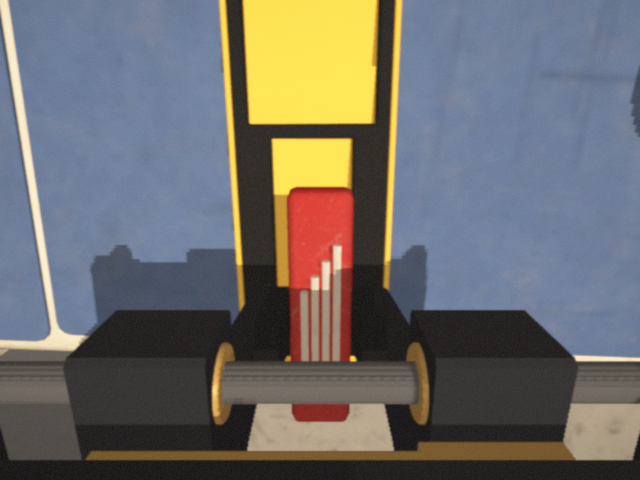

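The keys hang over the long pocket, aligned with it (pocket centre about 8 px left). I'll shift by the remainder, lower and release.

```bash
python3 -m pendant '[{"dx":0.51,"dy":-0.25,"dz":0.5,"twist":0},{"dx":0,"dy":0,"dz":2,"twist":0},{"dx":0,"dy":0,"dz":1.5,"twist":0},{"dx":0,"dy":0,"dz":0.8,"twist":0},{"dx":0,"dy":0,"dz":0.5,"twist":0},{"dx":0,"dy":0,"dz":0.2,"twist":0},{"dx":0,"dy":0,"dz":0.1,"twist":0},{"dx":0,"dy":0,"dz":0,"twist":0}]'
python3 -m pendant '[{"dx":0,"dy":0,"dz":0,"twist":0},{"dx":0,"dy":0,"dz":0,"twist":0},{"dx":0,"dy":0,"dz":0,"twist":0}]' 50
python3 -m pendant '[{"dx":0,"dy":0,"dz":-1,"twist":0},{"dx":0,"dy":0,"dz":-3,"twist":0},{"dx":0,"dy":0,"dz":-3,"twist":0},{"dx":0,"dy":0,"dz":-2,"twist":0},{"dx":0,"dy":0,"dz":0,"twist":0}]'
python3 - <<'E'
from h import *
f=grab_frame("wrist");save(f,"w6.png")
P=pts(f);e=nets.silhouettes(f,"hex_keys")[0]
m=e["pixels"]&(f["z_map"]>0);q=P[m];zt=np.percentile(q[:,2],90)
print(cv2.minAreaRect(q[:,:2].astype(np.float32)*1000),zt)
go(.542,-.1148,-.030,None)
E
```

```text
time: 8.75
tool_pos: [0.3734, -0.3011, -0.0273]
tool_rot: [3.14, 0.076, 0.001]
wrist_force: [0.0, -0.6, -1.3]
grip_width: 0.0233
grip_force: 30.0
time: 9.0
tool_pos: [0.3735, -0.3018, -0.0268]
tool_rot: [3.139, 0.075, 0.002]
wrist_force: [-0.8, 0.3, 0.1]
grip_width: 0.0413
grip_force: 0.0
time: 9.42
tool_pos: [0.3763, -0.3044, 0.0684]
tool_rot: [3.134, 0.075, 0.012]
wrist_force: [0.6, -0.1, 0.3]
grip_width: 0.0434
grip_force: 0.0
((369.8403015136719, -300.12933349609375), (103.59130096435547, 24.680652618408203), 2.9089226722717285) 0.018863829135679112
t=9.5 p=[ 0.3737 -0.3021  0.0641] yaw=-87.3 q1=-0.73 q6=0.79 zax=[ 0.003 -0.002 -1.   ] w=43.9 F=0  twist=0.0 (or 0.0 & neg dx,dy) d=[ 17.68 -17.92   9.41]
```

View pics/w6.png

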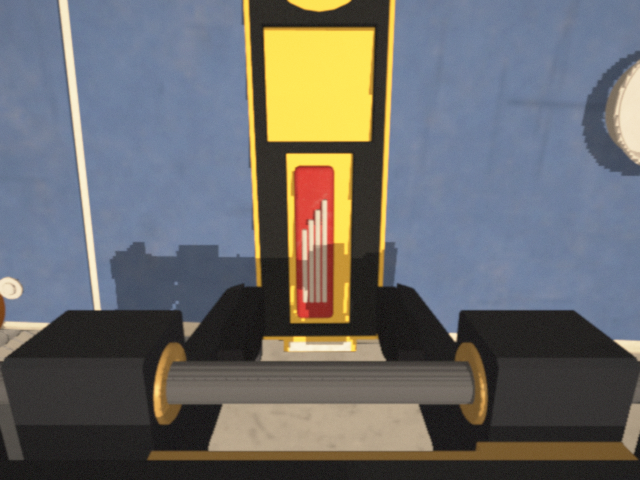

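The keys lie flat inside the long pocket (315,240): top at 18.9 mm, clear of the rim. Next is the knob.

```bash
cat >> h.py <<'E'
def see(n):
    f=grab_frame("wrist");P=pts(f)
    for e in nets.silhouettes(f,n)[:2]:
        m=e["pixels"]&(f["z_map"]>0);q=P[m];zt=np.percentile(q[:,2],90);q=q[q[:,2]>zt-.006]
        r=cv2.minAreaRect(q[:,:2].astype(np.float32)*1000);v,u=np.nonzero(m)
        print(n,round(e["p"],2),"px",u.mean().round(),v.mean().round(),np.round(r[0],1),np.round(r[1],1),round(r[2],1),zt.round(4))
    return f
E
python3 -m pendant '[{"dx":2.53,"dy":-2.56,"dz":0,"twist":0},{"dx":2.53,"dy":-2.56,"dz":0,"twist":0},{"dx":2.53,"dy":-2.56,"dz":0,"twist":0},{"dx":2.53,"dy":-2.56,"dz":0,"twist":0},{"dx":2.53,"dy":-2.56,"dz":0,"twist":0},{"dx":2.53,"dy":-2.56,"dz":0,"twist":0},{"dx":2.5,"dy":-2.56,"dz":0,"twist":0},{"dx":0,"dy":0,"dz":2,"twist":0},{"dx":0,"dy":0,"dz":2,"twist":0},{"dx":0,"dy":0,"dz":0,"twist":0},{"dx":0,"dy":0,"dz":0,"twist":0},{"dx":0,"dy":0,"dz":0,"twist":0}]' 50
python3 - <<'E'
from h import *
see("control_knob");go(.542,-.1148,-.0315,None)
E
```

```text
time: 10.52
tool_pos: [0.54, -0.1138, 0.0219]
tool_rot: [-3.14, -0.075, 0.003]
wrist_force: [-0.4, -0.2, 0.4]
grip_width: 0.0441
grip_force: 0.0
control_knob 0.72 px 322.0 261.0 [ 541.9 -114. ] [27.5 26.8] 62.5 0.0173
t=10.6 p=[ 0.5413 -0.1143  0.0232] yaw=-87.3 q1=-0.25 q6=1.27 zax=[ 0.001 -0.    -1.   ] w=44.1 F=0  twist=0.0 (or 0.0 & neg dx,dy) d=[0.06 0.05 5.48]
```

```bash
python3 -m pendant '[{"dx":0.06,"dy":0.05,"dz":2,"twist":0},{"dx":0,"dy":0,"dz":2,"twist":0},{"dx":0,"dy":0,"dz":1,"twist":0},{"dx":0,"dy":0,"dz":0.48,"twist":0},{"dx":0,"dy":0,"dz":0,"twist":0},{"dx":0,"dy":0,"dz":0,"twist":0}]'
python3 -m pendant '[{"dx":0,"dy":0,"dz":0,"twist":0},{"dx":0,"dy":0,"dz":0,"twist":0},{"dx":0,"dy":0,"dz":0,"twist":0},{"dx":0,"dy":0,"dz":0,"twist":0},{"dx":0,"dy":0,"dz":0,"twist":0}]' 0
python3 -m pendant '[{"dx":0,"dy":0,"dz":-1,"twist":0},{"dx":0,"dy":0,"dz":-2,"twist":0},{"dx":0,"dy":0,"dz":-2,"twist":0},{"dx":-0.25,"dy":3.04,"dz":0,"twist":0},{"dx":-0.25,"dy":3.04,"dz":0,"twist":0},{"dx":-0.25,"dy":3.04,"dz":0,"twist":0},{"dx":-0.25,"dy":3.04,"dz":0,"twist":0},{"dx":-0.25,"dy":3.04,"dz":0,"twist":0},{"dx":-0.25,"dy":3.04,"dz":0,"twist":0},{"dx":0,"dy":0,"dz":0,"twist":0},{"dx":0,"dy":0,"dz":0,"twist":0},{"dx":0,"dy":0,"dz":0,"twist":0}]'
python3 - <<'E'
from h import *
f=see("control_knob");go(.5358,-.2977,-.0283,None);save(f,"w7.png")
E
```

```text
time: 11.12
tool_pos: [0.5419, -0.1144, -0.0318]
tool_rot: [3.141, 0.075, 0.001]
wrist_force: [-0.2, 0.6, 0.8]
grip_width: 0.044
grip_force: 0.0
time: 11.53
tool_pos: [0.5424, -0.1144, -0.0314]
tool_rot: [3.14, 0.076, 0.003]
wrist_force: [-0.8, -0.6, 4.6]
grip_width: 0.0261
grip_force: 30.0
time: 12.53
tool_pos: [0.5348, -0.2966, 0.0175]
tool_rot: [-3.14, -0.074, 0.001]
wrist_force: [-0.1, 0.9, -0.7]
grip_width: 0.0261
grip_force: 30.0
control_knob 0.72 px 321.0 314.0 [ 534.4 -295.5] [28.2 26.1] 3.1 0.0662
t=12.6 p=[ 0.5349 -0.2958  0.0175] yaw=-87.2 q1=-0.55 q6=0.98 zax=[-0.001  0.001 -1.   ] w=25.9 F=30  twist=0.0 (or 0.0 & neg dx,dy) d=[0.08 0.2  4.58]
```

View pics/w7.png

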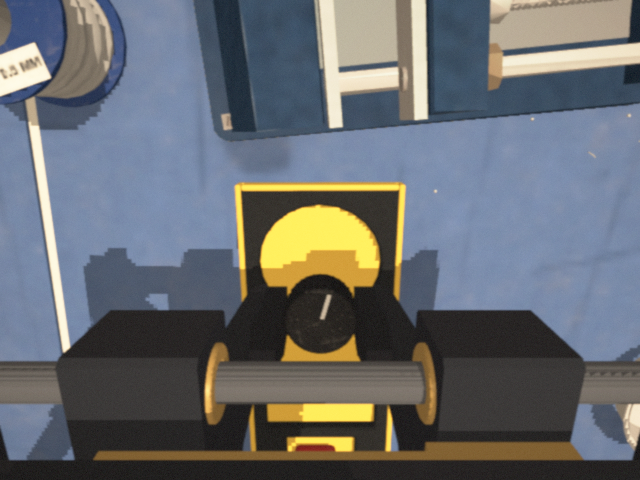

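The knob is held upright over the round pocket (320,235). Lower, release, lift and turn for the heat sink.

```bash
python3 -m pendant '[{"dx":0.08,"dy":0.15,"dz":1,"twist":0},{"dx":0,"dy":0,"dz":2,"twist":0},{"dx":0,"dy":0,"dz":1,"twist":0},{"dx":0,"dy":0,"dz":0.4,"twist":0},{"dx":0,"dy":0,"dz":0.18,"twist":0},{"dx":0,"dy":0,"dz":0,"twist":0},{"dx":0,"dy":0,"dz":0,"twist":0}]'
python3 -m pendant '[{"dx":0,"dy":0,"dz":0,"twist":0},{"dx":0,"dy":0,"dz":0,"twist":0},{"dx":0,"dy":0,"dz":0,"twist":0}]' 50
python3 -m pendant '[{"dx":0,"dy":0,"dz":-1,"twist":0},{"dx":0,"dy":0,"dz":-2,"twist":0},{"dx":0,"dy":0,"dz":-3,"twist":0},{"dx":0,"dy":0,"dz":-2,"twist":0},{"dx":0,"dy":0,"dz":-1,"twist":-6.5},{"dx":0,"dy":0,"dz":0,"twist":-6.5},{"dx":0,"dy":0,"dz":0,"twist":-6.5},{"dx":0,"dy":0,"dz":0,"twist":-6.4},{"dx":0,"dy":0,"dz":0,"twist":0},{"dx":0,"dy":0,"dz":0,"twist":0}]' 75
python3 - <<'E'
from h import *
see("control_knob");go(.432,-.0066,-.0315,-61.3)
E
```

```text
time: 13.22
tool_pos: [0.5361, -0.2979, -0.0283]
tool_rot: [-3.14, -0.077, 0.001]
wrist_force: [-0.4, -0.9, -0.2]
grip_width: 0.0262
grip_force: 30.0
time: 13.47
tool_pos: [0.5362, -0.2985, -0.0282]
tool_rot: [3.141, 0.076, 0.0]
wrist_force: [0.1, -0.2, 0.6]
grip_width: 0.0429
grip_force: 0.0
time: 14.3
tool_pos: [0.5363, -0.2986, 0.0625]
tool_rot: [3.045, 0.773, 0.001]
wrist_force: [0.2, 0.2, -0.5]
grip_width: 0.0663
grip_force: 0.0
control_knob 0.78 px 319.0 243.0 [ 535.9 -297.3] [26.9 26.5] 59.9 0.0204
t=14.4 p=[ 0.5361 -0.2986  0.0621] yaw=-61.5 q1=-0.55 q6=0.52 zax=[ 0. -0. -1.] w=66.3 F=0  twist=-0.2 (or 179.8 & neg dx,dy) d=[  4.89 -30.62   9.35]
```

Knob is seated (top at 20.4 mm, centred). Next the heat sink.

```bash
python3 -m pendant '[{"dx":0.49,"dy":-3.06,"dz":0,"twist":0},{"dx":0.49,"dy":-3.06,"dz":0,"twist":0},{"dx":0.49,"dy":-3.06,"dz":0,"twist":0},{"dx":0.49,"dy":-3.06,"dz":0,"twist":0},{"dx":0.49,"dy":-3.06,"dz":0,"twist":0},{"dx":0.49,"dy":-3.06,"dz":0,"twist":0},{"dx":0.49,"dy":-3.06,"dz":0,"twist":0},{"dx":0.49,"dy":-3.06,"dz":0,"twist":0},{"dx":0.49,"dy":-3.06,"dz":0,"twist":0},{"dx":0.49,"dy":-3.06,"dz":0,"twist":0},{"dx":0,"dy":0,"dz":2,"twist":0},{"dx":0,"dy":0,"dz":2,"twist":0},{"dx":0,"dy":0,"dz":0,"twist":0},{"dx":0,"dy":0,"dz":0,"twist":0},{"dx":0,"dy":0,"dz":0,"twist":0}]'
python3 - <<'E'
from h import *
f=see("heat_sink");go(.432,-.0066,-.0315,-61.3);save(f,"w8.png")
E
```

```text
time: 15.65
tool_pos: [0.4329, -0.0067, 0.0225]
tool_rot: [3.044, 0.776, 0.001]
wrist_force: [0.1, -0.4, -0.5]
grip_width: 0.0664
grip_force: 0.0
heat_sink 0.92 px 318.0 262.0 [431.7  -5.3] [45.3 42.5] 28.5 0.0188
t=15.8 p=[ 0.4337 -0.0069  0.023 ] yaw=-61.4 q1=-0.07 q6=1.00 zax=[ 0.002 -0.    -1.   ] w=66.0 F=0  twist=-0.1 (or 179.9 & neg dx,dy) d=[-0.14 -0.11  5.45]
```

View pics/w8.png

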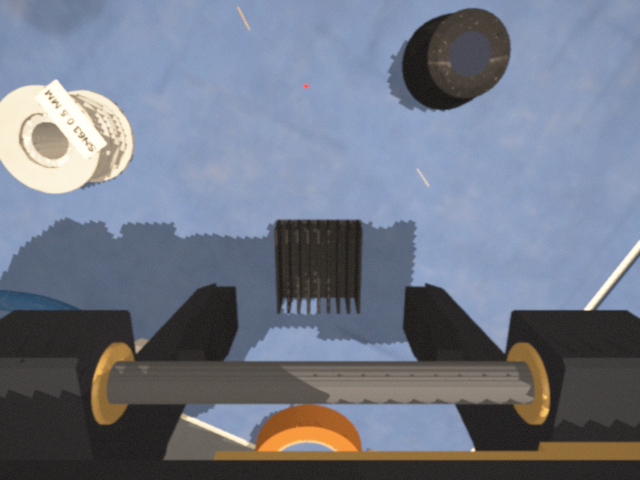

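The heat sink is centred and square between the fingers (318,265), with loupe and spool well clear. Gripping.

```bash
python3 -m pendant '[{"dx":-0.14,"dy":-0.11,"dz":2,"twist":0},{"dx":0,"dy":0,"dz":2,"twist":0},{"dx":0,"dy":0,"dz":1,"twist":0},{"dx":0,"dy":0,"dz":0.45,"twist":0},{"dx":0,"dy":0,"dz":0,"twist":0},{"dx":0,"dy":0,"dz":0,"twist":0}]'
python3 -m pendant '[{"dx":0,"dy":0,"dz":0,"twist":0},{"dx":0,"dy":0,"dz":0,"twist":0},{"dx":0,"dy":0,"dz":0,"twist":0},{"dx":0,"dy":0,"dz":0,"twist":0},{"dx":0,"dy":0,"dz":0,"twist":0}]' 0
python3 -m pendant '[{"dx":0,"dy":0,"dz":-1,"twist":0},{"dx":0,"dy":0,"dz":-2,"twist":0},{"dx":0,"dy":0,"dz":-2,"twist":6.2},{"dx":0,"dy":0,"dz":-1,"twist":6.2},{"dx":0,"dy":0,"dz":0,"twist":6.2},{"dx":0,"dy":0,"dz":0,"twist":6.2},{"dx":0,"dy":0,"dz":0,"twist":6.2},{"dx":0,"dy":0,"dz":0,"twist":0},{"dx":0,"dy":0,"dz":0,"twist":0}]'
python3 - <<'E'
from h import *
go(.4317,.3063,-.0285,-92.3)
E
```

```text
time: 16.25
tool_pos: [0.4312, -0.0064, -0.0322]
tool_rot: [3.044, 0.777, 0.001]
wrist_force: [0.2, 0.9, 0.8]
grip_width: 0.0663
grip_force: 0.0
time: 16.67
tool_pos: [0.4314, -0.0063, -0.032]
tool_rot: [3.043, 0.777, 0.002]
wrist_force: [0.7, -0.3, 3.8]
grip_width: 0.0446
grip_force: 30.0
time: 17.42
tool_pos: [0.4305, -0.0062, 0.0276]
tool_rot: [-3.141, 0.06, -0.0]
wrist_force: [0.7, -0.1, -0.4]
grip_width: 0.0448
grip_force: 30.0
t=17.4 p=[ 0.4305 -0.0062  0.0276] yaw=-92.2 q1=-0.07 q6=1.54 zax=[ 0.  0. -1.] w=44.8 F=30  twist=0.1 (or -179.9 & neg dx,dy) d=[ -1.13 -31.23   5.61]
```

```bash
python3 -m pendant '[{"dx":-0.11,"dy":-3.12,"dz":0,"twist":0},{"dx":-0.11,"dy":-3.12,"dz":0,"twist":0},{"dx":-0.11,"dy":-3.12,"dz":0,"twist":0},{"dx":-0.11,"dy":-3.12,"dz":0,"twist":0},{"dx":-0.11,"dy":-3.12,"dz":0,"twist":0},{"dx":-0.11,"dy":-3.12,"dz":0,"twist":0},{"dx":-0.11,"dy":-3.12,"dz":0,"twist":0},{"dx":-0.11,"dy":-3.12,"dz":0,"twist":0},{"dx":-0.11,"dy":-3.12,"dz":0,"twist":0},{"dx":-0.11,"dy":-3.12,"dz":0,"twist":0},{"dx":0,"dy":0,"dz":1,"twist":0},{"dx":0,"dy":0,"dz":0,"twist":0},{"dx":0,"dy":0,"dz":0,"twist":0},{"dx":0,"dy":0,"dz":0,"twist":0}]'
python3 - <<'E'
from h import *
f=see("heat_sink");go(.4317,.3063,-.0285,-92.3);save(f,"w9.png")
E
```

```text
time: 18.58
tool_pos: [0.4317, 0.3047, 0.0168]
tool_rot: [3.14, -0.064, -0.002]
wrist_force: [-0.3, -0.4, -0.4]
grip_width: 0.0445
grip_force: 30.0
heat_sink 0.94 px 64.0 209.0 [466.3 428.7] [64.7 62.4] 37.2 0.027
heat_sink 0.89 px 320.0 301.0 [434.2 306.3] [43.9 41.3] 87.9 0.0676
t=18.7 p=[0.4324 0.3048 0.0173] yaw=-92.4 q1=0.57 q6=2.18 zax=[-0. -0. -1.] w=45.0 F=30  twist=-0.1 (or 179.9 & neg dx,dy) d=[-0.07 -0.15  4.58]
```

View pics/w9.png

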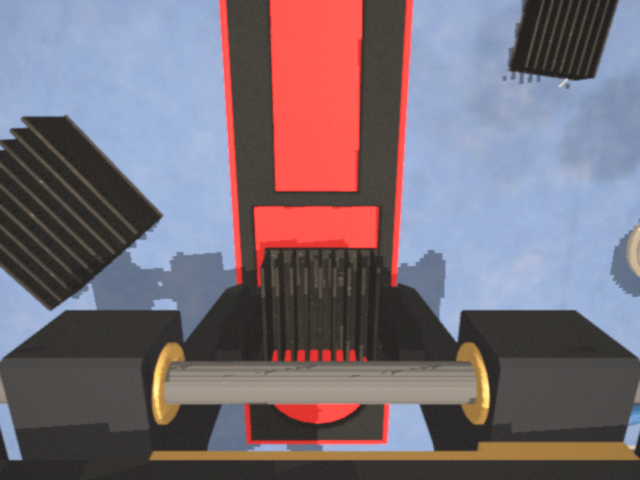

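The heat sink hangs square over its pocket (316,260). Lower, release, then head to the spool.

```bash
python3 -m pendant '[{"dx":-0.07,"dy":-0.15,"dz":1,"twist":0},{"dx":0,"dy":0,"dz":2,"twist":0},{"dx":0,"dy":0,"dz":1,"twist":0},{"dx":0,"dy":0,"dz":0.4,"twist":0},{"dx":0,"dy":0,"dz":0.18,"twist":0},{"dx":0,"dy":0,"dz":0,"twist":0},{"dx":0,"dy":0,"dz":0,"twist":0}]'
python3 -m pendant '[{"dx":0,"dy":0,"dz":0,"twist":0},{"dx":0,"dy":0,"dz":0,"twist":0},{"dx":0,"dy":0,"dz":0,"twist":0}]' 75
python3 -m pendant '[{"dx":0,"dy":0,"dz":-1,"twist":0},{"dx":0,"dy":0,"dz":-2,"twist":0},{"dx":0,"dy":0,"dz":-3,"twist":0},{"dx":0,"dy":0,"dz":-3,"twist":0},{"dx":0,"dy":0,"dz":0,"twist":0},{"dx":0,"dy":0,"dz":0,"twist":0}]' 75
python3 - <<'E'
from h import *
see("heat_sink");go(.4345,.1229,-.022,None)
E
```

```text
time: 19.27
tool_pos: [0.4304, 0.3062, -0.0287]
tool_rot: [3.139, -0.065, -0.005]
wrist_force: [-3.7, -3.4, 3.7]
grip_width: 0.0448
grip_force: 31.8
time: 19.52
tool_pos: [0.4325, 0.3079, -0.0282]
tool_rot: [-3.14, 0.065, -0.002]
wrist_force: [0.0, 0.2, -0.6]
grip_width: 0.0623
grip_force: 0.0
time: 20.02
tool_pos: [0.4341, 0.3091, 0.0647]
tool_rot: [-3.137, 0.064, -0.008]
wrist_force: [0.7, -0.5, -0.7]
grip_width: 0.0659
grip_force: 0.0
heat_sink 0.96 px 521.0 55.0 [534.7 196.3] [32.4 33.7] 79.8 0.0138
heat_sink 0.92 px 113.0 196.0 [466.1 429.3] [65.1 62.6] 37.1 0.0271
t=20.1 p=[0.4315 0.3073 0.0614] yaw=-92.3 q1=0.57 q6=2.18 zax=[-0. -0. -1.] w=65.9 F=0  twist=0.0 (or 0.0 & neg dx,dy) d=[ 1.06 18.41  8.34]
```

```bash
python3 -m pendant '[{"dx":0.18,"dy":3.07,"dz":0,"twist":0},{"dx":0.18,"dy":3.07,"dz":0,"twist":0},{"dx":0.18,"dy":3.07,"dz":0,"twist":0},{"dx":0.18,"dy":3.07,"dz":0,"twist":0},{"dx":0.18,"dy":3.07,"dz":0,"twist":0},{"dx":0.16,"dy":3.06,"dz":0,"twist":0},{"dx":0,"dy":0,"dz":1,"twist":0},{"dx":0,"dy":0,"dz":1,"twist":0},{"dx":0,"dy":0,"dz":0,"twist":0},{"dx":0,"dy":0,"dz":0,"twist":0},{"dx":0,"dy":0,"dz":0,"twist":0}]'
python3 - <<'E'
from h import *
f=see("thin_spool");go(.4345,.1229,-.0285,None);save(f,"w10.png")
E
```

```text
time: 21.03
tool_pos: [0.4343, 0.124, 0.0408]
tool_rot: [3.141, -0.062, -0.002]
wrist_force: [0.1, -0.3, -0.8]
grip_width: 0.0659
grip_force: 0.0
thin_spool 0.59 px 322.0 261.0 [433.8 124.7] [43.5 44.1] 57.6 0.0346
t=21.1 p=[0.435  0.1241 0.0415] yaw=-92.3 q1=0.22 q6=1.83 zax=[ 0.  0. -1.] w=66.1 F=0  twist=0.0 (or 0.0 & neg dx,dy) d=[-0.04  0.13  7.  ]
```

View pics/w10.png

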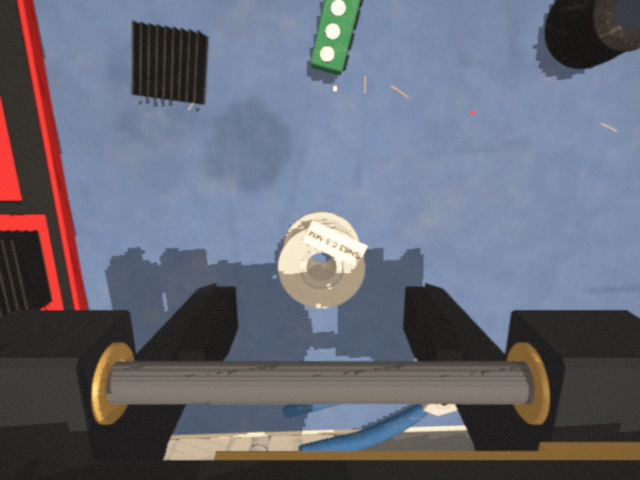

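The spool is centred between the fingers (322,262) and the heat sink is in its pocket at the left. Grip and carry.

```bash
python3 -m pendant '[{"dx":-0.04,"dy":0.03,"dz":2,"twist":0},{"dx":0,"dy":0,"dz":2,"twist":0},{"dx":0,"dy":0,"dz":2,"twist":0},{"dx":0,"dy":0,"dz":0.7,"twist":0},{"dx":0,"dy":0,"dz":0.3,"twist":0},{"dx":0,"dy":0,"dz":0,"twist":0},{"dx":0,"dy":0,"dz":0,"twist":0}]'
python3 -m pendant '[{"dx":0,"dy":0,"dz":0,"twist":0},{"dx":0,"dy":0,"dz":0,"twist":0},{"dx":0,"dy":0,"dz":0,"twist":0},{"dx":0,"dy":0,"dz":0,"twist":0},{"dx":0,"dy":0,"dz":0,"twist":0}]' 0
python3 -m pendant '[{"dx":0,"dy":0,"dz":-1,"twist":0},{"dx":0,"dy":0,"dz":-2,"twist":0},{"dx":0,"dy":0,"dz":-2,"twist":0},{"dx":-1.13,"dy":-2.6,"dz":0,"twist":0},{"dx":-1.13,"dy":-2.6,"dz":0,"twist":0},{"dx":-1.13,"dy":-2.6,"dz":0,"twist":0},{"dx":-1.13,"dy":-2.6,"dz":0,"twist":0},{"dx":-1.13,"dy":-2.6,"dz":0,"twist":0},{"dx":-1.13,"dy":-2.6,"dz":0,"twist":0},{"dx":-1.13,"dy":-2.6,"dz":0,"twist":0},{"dx":0,"dy":0,"dz":0,"twist":0},{"dx":0,"dy":0,"dz":0,"twist":0},{"dx":0,"dy":0,"dz":0,"twist":0}]'
python3 - <<'E'
from h import *
f=see("thin_spool");go(.3629,.309,-.0255,-92.3);save(f,"w11.png")
E
```

```text
time: 21.72
tool_pos: [0.4353, 0.1233, -0.0277]
tool_rot: [-3.141, 0.064, -0.002]
wrist_force: [-0.4, 0.2, -0.4]
grip_width: 0.0659
grip_force: 0.0
time: 22.13
tool_pos: [0.4351, 0.1231, -0.0278]
tool_rot: [-3.14, 0.065, -0.002]
wrist_force: [-0.7, 0.0, 4.2]
grip_width: 0.0434
grip_force: 30.0
time: 23.22
tool_pos: [0.3622, 0.3073, 0.0213]
tool_rot: [3.14, -0.063, -0.001]
wrist_force: [-0.2, -0.3, -3.2]
grip_width: 0.0434
grip_force: 30.0
thin_spool 0.96 px 321.0 313.0 [368.5 307.2] [43.7 34.3] 80.0 0.0836
thin_spool 0.2 px 315.0 132.0 [412.6 308.3] [ 82.6 144.1] 87.7 0.0091
t=23.3 p=[0.3627 0.3068 0.0213] yaw=-92.4 q1=0.65 q6=2.26 zax=[-0.001 -0.001 -1.   ] w=43.7 F=30  twist=-0.1 (or 179.9 & neg dx,dy) d=[ 0.01 -0.23  4.68]
```

View pics/w11.png

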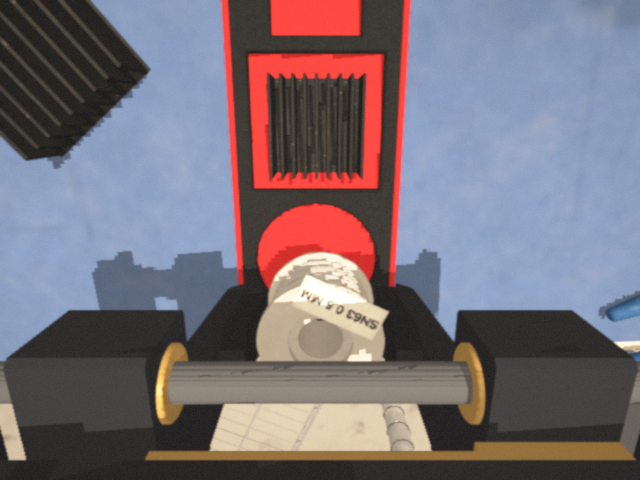

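The heat sink sits centred and flat in its square pocket (316,120), and the spool is upright over the round one (317,250). Lower and release.

```bash
python3 -m pendant '[{"dx":0.01,"dy":-0.2,"dz":1,"twist":0},{"dx":0,"dy":0,"dz":2,"twist":0},{"dx":0,"dy":0,"dz":1,"twist":0},{"dx":0,"dy":0,"dz":0.4,"twist":0},{"dx":0,"dy":0,"dz":0.2,"twist":0},{"dx":0,"dy":0,"dz":0,"twist":0},{"dx":0,"dy":0,"dz":0,"twist":0}]'
python3 -m pendant '[{"dx":0,"dy":0,"dz":0,"twist":0},{"dx":0,"dy":0,"dz":0,"twist":0},{"dx":0,"dy":0,"dz":0,"twist":0}]' 70
python3 -m pendant '[{"dx":0,"dy":0,"dz":-1,"twist":0},{"dx":0,"dy":0,"dz":-2,"twist":0},{"dx":0,"dy":0,"dz":-3,"twist":0},{"dx":0,"dy":0,"dz":-3,"twist":0},{"dx":0,"dy":0,"dz":0,"twist":6.9},{"dx":0,"dy":0,"dz":0,"twist":6.9},{"dx":0,"dy":0,"dz":0,"twist":0},{"dx":0,"dy":0,"dz":0,"twist":0}]' 40
python3 - <<'E'
from h import *
f=see("thin_spool");go(.5534,.110,-.022,-106.3);save(f,"w12.png")
E
```

```text
time: 23.9
tool_pos: [0.3632, 0.3096, -0.0246]
tool_rot: [3.141, -0.065, -0.0]
wrist_force: [0.2, 0.5, -4.3]
grip_width: 0.0434
grip_force: 30.0
time: 24.15
tool_pos: [0.3638, 0.3105, -0.024]
tool_rot: [-3.14, 0.065, -0.002]
wrist_force: [0.0, 0.3, -0.0]
grip_width: 0.0607
grip_force: 0.0
time: 24.82
tool_pos: [0.3632, 0.3101, 0.0663]
tool_rot: [-3.11, 0.436, -0.001]
wrist_force: [-0.3, 0.4, -0.9]
grip_width: 0.0351
grip_force: 0.0
thin_spool 0.69 px 322.0 249.0 [362.3 310.7] [43.4 43.9] 56.9 0.0376
t=24.9 p=[0.3628 0.3098 0.0655] yaw=-106.0 q1=0.65 q6=2.50 zax=[-0. -0. -1.] w=35.2 F=0  twist=0.3 (or -179.7 & neg dx,dy) d=[23.9  13.83  8.75]
```

View pics/w12.png

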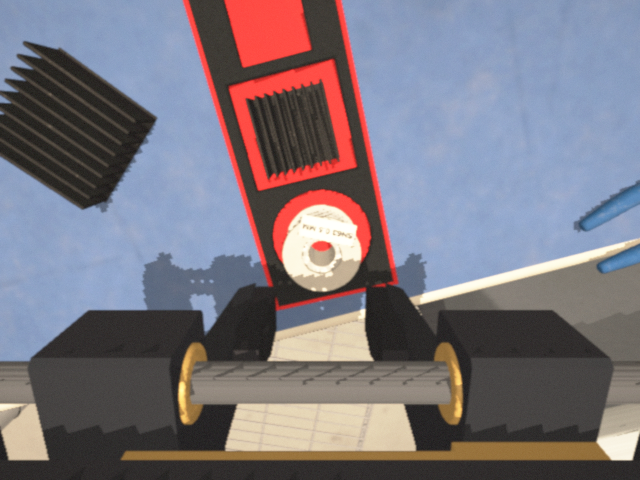

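The spool is seated in the round pocket (322,248). Last part: the terminal block.

```bash
python3 -m pendant '[{"dx":2.99,"dy":1.73,"dz":0,"twist":0},{"dx":2.99,"dy":1.73,"dz":0,"twist":0},{"dx":2.99,"dy":1.73,"dz":0,"twist":0},{"dx":2.99,"dy":1.73,"dz":0,"twist":0},{"dx":2.99,"dy":1.73,"dz":0,"twist":0},{"dx":2.99,"dy":1.73,"dz":0,"twist":0},{"dx":2.99,"dy":1.73,"dz":0,"twist":0},{"dx":2.97,"dy":1.72,"dz":0,"twist":0.3},{"dx":0,"dy":0,"dz":2,"twist":0},{"dx":0,"dy":0,"dz":2,"twist":0},{"dx":0,"dy":0,"dz":0,"twist":0},{"dx":0,"dy":0,"dz":0,"twist":0},{"dx":0,"dy":0,"dz":0,"twist":0}]'
python3 - <<'E'
from h import *
f=see("connector_block");go(.5534,.110,-.0315,-106.3);save(f,"w13.png")
E
```

```text
time: 26.0
tool_pos: [0.5539, 0.1108, 0.0257]
tool_rot: [3.109, -0.448, -0.001]
wrist_force: [0.7, 0.2, -0.5]
grip_width: 0.0353
grip_force: 0.0
connector_block 0.61 px 322.0 261.0 [554.4 111.2] [16. 52.] 73.2 0.0186
t=26.1 p=[0.5549 0.1112 0.0267] yaw=-106.4 q1=0.15 q6=2.01 zax=[ 0.002  0.    -1.   ] w=35.3 F=0  twist=-0.1 (or 179.9 & neg dx,dy) d=[-0.12  0.16  5.82]
```

View pics/w13.png

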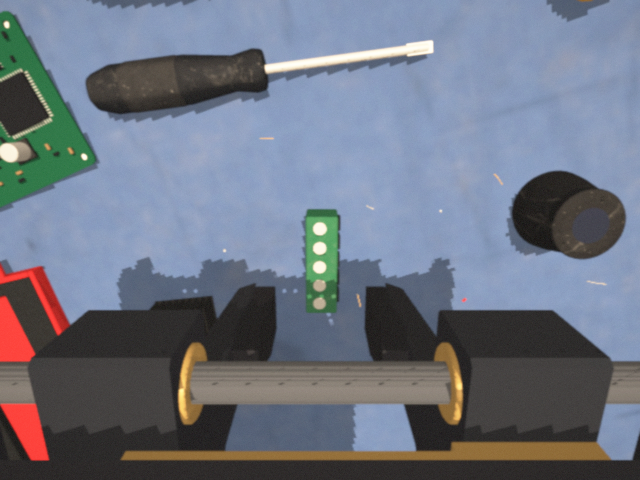

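The block is centred and aligned between the fingers (320,262), loupe clear at (585,215). Grip, lift and turn.

```bash
python3 -m pendant '[{"dx":-0.08,"dy":0.06,"dz":2,"twist":0},{"dx":0,"dy":0,"dz":2,"twist":0},{"dx":0,"dy":0,"dz":1.2,"twist":0},{"dx":0,"dy":0,"dz":0.6,"twist":0},{"dx":0,"dy":0,"dz":0,"twist":0},{"dx":0,"dy":0,"dz":0,"twist":0}]'
python3 -m pendant '[{"dx":0,"dy":0,"dz":0,"twist":0},{"dx":0,"dy":0,"dz":0,"twist":0},{"dx":0,"dy":0,"dz":0,"twist":0},{"dx":0,"dy":0,"dz":0,"twist":0},{"dx":0,"dy":0,"dz":0,"twist":0}]' 0
python3 -m pendant '[{"dx":0,"dy":0,"dz":-1,"twist":0},{"dx":0,"dy":0,"dz":-2,"twist":0},{"dx":0,"dy":0,"dz":-2,"twist":-7},{"dx":0,"dy":0,"dz":0,"twist":-7},{"dx":0,"dy":0,"dz":0,"twist":0},{"dx":0,"dy":0,"dz":0,"twist":0}]'
python3 - <<'E'
from h import *
go(.5259,.3024,-.0285,-92.3)
E
```

```text
time: 26.6
tool_pos: [0.5535, 0.1105, -0.0321]
tool_rot: [-3.109, 0.449, -0.0]
wrist_force: [-0.1, -0.3, 1.2]
grip_width: 0.0354
grip_force: 0.0
time: 27.02
tool_pos: [0.5541, 0.1104, -0.0315]
tool_rot: [-3.109, 0.45, -0.003]
wrist_force: [-0.2, -0.6, 3.7]
grip_width: 0.0156
grip_force: 30.0
time: 27.52
tool_pos: [0.5531, 0.1102, 0.0179]
tool_rot: [-3.141, 0.072, -0.0]
wrist_force: [0.2, -0.0, -0.4]
grip_width: 0.0155
grip_force: 30.0
t=27.5 p=[0.5531 0.1102 0.0179] yaw=-92.6 q1=0.15 q6=1.77 zax=[ 0.  0. -1.] w=15.5 F=30  twist=-0.3 (or 179.7 & neg dx,dy) d=[ -3.49 -19.09   4.64]
```

```bash
python3 -m pendant '[{"dx":-0.58,"dy":-3.18,"dz":0,"twist":0},{"dx":-0.58,"dy":-3.18,"dz":0,"twist":0},{"dx":-0.58,"dy":-3.18,"dz":0,"twist":0},{"dx":-0.58,"dy":-3.18,"dz":0,"twist":0},{"dx":-0.58,"dy":-3.18,"dz":0,"twist":0},{"dx":-0.58,"dy":-3.18,"dz":0,"twist":0},{"dx":0,"dy":0,"dz":0,"twist":0},{"dx":0,"dy":0,"dz":0,"twist":0},{"dx":0,"dy":0,"dz":0,"twist":0}]'
python3 - <<'E'
from h import *
see("connector_block");go(.5259,.3024,-.0285,-92.3)
E
```

```text
time: 28.27
tool_pos: [0.5255, 0.3017, 0.0165]
tool_rot: [3.139, -0.068, -0.003]
wrist_force: [-0.8, -1.2, -0.1]
grip_width: 0.0156
grip_force: 30.0
connector_block 0.58 px 321.0 300.0 [530.8 302.6] [16.  43.3] 87.6 0.0665
t=28.4 p=[0.5261 0.301  0.0168] yaw=-92.6 q1=0.48 q6=2.09 zax=[-0.001 -0.001 -1.   ] w=15.8 F=30  twist=-0.3 (or 179.7 & neg dx,dy) d=[-0.02 -0.15  4.53]
```

```bash
python3 -m pendant '[{"dx":0,"dy":-0.12,"dz":1,"twist":0},{"dx":0,"dy":0,"dz":2,"twist":0},{"dx":0,"dy":0,"dz":1,"twist":0},{"dx":0,"dy":0,"dz":0.35,"twist":0},{"dx":0,"dy":0,"dz":0.15,"twist":0},{"dx":0,"dy":0,"dz":0,"twist":0},{"dx":0,"dy":0,"dz":0,"twist":0}]'
python3 -m pendant '[{"dx":0,"dy":0,"dz":0,"twist":0},{"dx":0,"dy":0,"dz":0,"twist":0},{"dx":0,"dy":0,"dz":0,"twist":0}]' 40
python3 -m pendant '[{"dx":0,"dy":0,"dz":-1,"twist":0},{"dx":0,"dy":0,"dz":-2,"twist":0},{"dx":0,"dy":0,"dz":-3,"twist":0},{"dx":0,"dy":0,"dz":-3,"twist":0},{"dx":0,"dy":2,"dz":-3,"twist":0},{"dx":0,"dy":4,"dz":0,"twist":0},{"dx":0,"dy":4,"dz":0,"twist":0},{"dx":0,"dy":4,"dz":0,"twist":0},{"dx":0,"dy":4,"dz":0,"twist":0},{"dx":0,"dy":0,"dz":0,"twist":0},{"dx":0,"dy":0,"dz":0,"twist":0},{"dx":0,"dy":0,"dz":0,"twist":0}]'
python3 - <<'E'
from h import *
f=grab_frame("top");P=pts(f)
np.set_printoptions(precision=1,suppress=True)
for n in "heat_sink connector_block thin_spool hex_keys control_knob loupe".split():
    for d in nets.silhouettes(f,n)[:3]:
        m=d["pixels"]&(f["z_map"]>0);q=P[m];zt=np.percentile(q[:,2],90);q=q[q[:,2]>zt-.008]
        r=cv2.minAreaRect(q[:,:2].astype(np.float32)*1000);print(n,round(d["p"],2),np.round(r[0],1),np.round(r[1],1),round(r[2],1),zt.round(4))
im=f["img"][190:330,190:490];f["img"]=im;save(f,"top2.png",s=2.6)
E
```

```text
time: 28.95
tool_pos: [0.5268, 0.3032, -0.0276]
tool_rot: [3.141, -0.068, -0.0]
wrist_force: [-0.1, 0.2, -0.6]
grip_width: 0.0155
grip_force: 30.0
time: 29.2
tool_pos: [0.527, 0.3037, -0.0272]
tool_rot: [-3.141, 0.067, -0.001]
wrist_force: [-0.0, 0.0, -0.1]
grip_width: 0.0335
grip_force: 0.0
time: 30.2
tool_pos: [0.5194, 0.124, 0.0933]
tool_rot: [-3.14, 0.069, -0.002]
wrist_force: [0.5, -0.1, -0.2]
grip_width: 0.0351
grip_force: 0.0
heat_sink 0.84 [466.5 427.6] [64.  62.4] 37.0 0.0287
heat_sink 0.62 [431.  306.2] [43.2 41.7] 89.2 0.0231
connector_block 0.74 [363.6 309. ] [41.7 39.6] 62.5 0.0399
connector_block 0.51 [527.6 303. ] [16.7 48.5] 87.4 0.024
thin_spool 0.58 [362.6 309.5] [41.6 40.8] 67.9 0.0398
hex_keys 0.87 [ 373.9 -300.4] [96.4 24.6] 2.6 0.0204
control_knob 0.58 [ 536.2 -298.5] [26.2 26. ] 39.4 0.0222
loupe 0.69 [546.2 -11.2] [31.5 30.3] 89.5 0.0378
loupe 0.48 [ 373.9 -300.4] [96.4 24.6] 2.6 0.0205
```

View pics/top2.png

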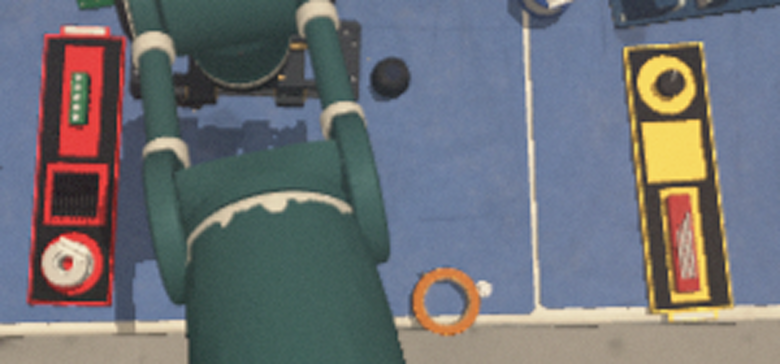

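All five parts sit in their pockets and the loupe hasn't moved. Handing in.

```bash
python3 -c "
from h import *
print(manip.job_done())"
```

```text
the job is handed in; nothing more can be done
None
```

I handed the job in at about 30 s: the final camera check showed all five parts flat and near centre in their pockets and the loupe in its place, but the hand-in call returned no verdict.

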